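# Bolt the test-bay interlock shut

### The job

Lock off the test bay at the interlock on the bench: push the upright pin round until the slot of the disc lines up with the bolt, then push the bolt by its upright plate through the slot until it is fully home in the keeper, and leave it there. Just push with the fingertips: neither the disc nor the bolt may be lifted out of its place, nor the bolt rammed against a disc that is not lined up. Leave the meter, the capacitor, the terminal strip and the screwdriver standing or lying where they are.

Things in the scene. Friction and masses are not known exactly. Their poses are not given: they have to be found in the camera images.
- lock: The interlock, screwed to the bench: a grey base plate 270 x 120 x 8 mm with a slotted disc, a flat bolt in a guide on one side of it and a keeper on the other. Origin: on the bench surface under the disc's axis. Its x axis points level from guide to keeper, the way the bolt is pushed; y level and across, z up. The plate spans x -190 to +80, y -60 to +60 mm.
- keeper (a point): Top of the keeper, a U-shaped aluminium block with its mouth towards the disc, 64 mm along the lock's x axis from the disc's axis. It spans x 50 to 78 mm, its back wall begins at x 62 mm. The two guide rails span x -152 to -58 mm. Rails, keeper and disc are 36 mm high above the bench, so a fingertip over 40 mm up meets only the pin and the push plate.
- disc_axis (a point): Centre of the disc's top face, 36 mm above the bench, on the vertical axis that the disc turns about. The disc is 90 mm in diameter; a slot 24 mm wide, open above and at both ends, runs right across it through the centre.
- disc (a joint): Angle of the disc in rad, growing counter-clockwise seen from above. At 0 and again at 3.14 the slot is in line with the bolt (either will do). It turns between stops at -0.35 and 3.49, starts anywhere between 0.6 and 2.55, is stiff (0.06 N m, about 2 N at the pin) and stays where it is left.
- pin_top (a point): Centre of the top of the upright steel pin on the disc: 12 mm in diameter, from 36 to 72 mm above the bench, 31 mm from the axis, square to the slot: at joint angle a it lies, seen from the axis, a + 1.571 rad counter-clockwise from the lock's x axis. Pushed sideways round the axis it turns the disc. Only its weight (about 0.35 kg) holds the disc down.
- bolt (a joint): Travel of the bolt in m along the lock's x axis from fully withdrawn (0) to fully home against its stop in the keeper (0.120). It starts between 0 and 0.012, stays where it is left and slides with about 2 N of friction. It meets the disc at about 0.015 and is stopped there unless the slot is in line; its round nose eases a slot up to about 0.15 rad off into line.
- bolt_nose (a point): Top of the bolt at its very tip, 34.5 mm above the bench: the bolt is a steel flat 120 mm long, 18 mm wide, 14 mm high, with a half-round nose. It lies in its guide by its own weight (0.3 kg).
- bolt_plate (a point): Top of the rear face of the upright push plate at the bolt's tail, 91 mm above the bench, at the middle of its width; push this face along the lock's x axis. The plate is 10 mm thick along the bolt, 44 mm wide across it and stands from 35 to 91 mm above the bench; behind it (towards the lock's -x) is free space.
- meter: Bystander: orange hand-held multimeter lying flat, 155 x 78 x 36 mm, origin under its centre.
- capacitor: Bystander: black can capacitor standing on the bench, 35 mm diameter, 60 mm tall, origin at the centre of its foot.
- terminals: Bystander: green terminal strip lying on the bench, 75 x 22 x 24 mm, origin under its centre.
- screwdriver: Bystander: yellow-handled screwdriver lying on the bench along its x axis, 200 mm long, 26 mm thick at the handle, origin under its middle.

How it is judged:
By the outcome, as a careful person would: the job done as asked, in the order asked, and still so for the second after the job is handed in, with the robot touching nothing.
It also fails if it takes over 58 s, if anything falls off the work surface, if the arm or the gripper's body presses on something with over 40 N, if the wrist force passes 120 N, or if a joint passes its speed limit or range.

### The arm

A 7-joint arm with a two-finger parallel gripper is mounted at the origin on the work surface. World frame = base frame: x ahead of the robot, y to its left, z up, the work surface at z = 0. Lengths are in m, angles in rad, forces in N, time in s.
With the tool pointing down it reaches from about 0.425 to 0.975 m from the base axis. Payload 16.7 kg.
Tool frame: the origin (TCP) lies on the centre line of the jaws, within the pads' length; the fingertips stand 14 mm ahead of it and the grasp point (between the pads) lies 5 mm behind it; z points along the fingers, y is the direction in which the jaws open and shut (so a half turn about z gives the same grasp; the last joint's range is limited). The gripper opens to 85 mm and grips with 20 to 120 N. Pads are 22 mm wide; open, the fingers measure 114 mm over their backs; the gripper's body (76 mm by 85 mm) begins 54 mm behind the grasp point. The pads swing forward as they close: fully open they stand 13 mm farther back than shut.
Start: joints at [1.115, 0.426, 0.074, 1.606, -0.034, 1.111, -0.067], TCP at [0.204, -0.643, 0.245] pointing down, gripper open.
Joint ranges: [-2.85, 2.85], [-0.5, 2.14], [-1.23, 1.37], [0.21, 2.46], [-1.02, 4.16], [0.16, 2.05], [-2.73, 2.73]. Speed limits (rad/s): [1.89, 1.89, 2.39, 2.39, 3.01, 3.01, 3.01].

### API

Orientations are given as a unit quaternion [w, x, y, z].
In Python, from plant import * gives the robot as it stands. The module is installed in compiled form; this text tells all that it offers.
- The arm moves only by the tool servo_tool, never from a script. Its argument "series" is a list of rows, each an object with "delta_rot": the turn, a rotation vector about the tool's x, y, z in degrees, a list of three; "translation": the shift along the tool's x, y, z in m, a list of three; "claw": the finger opening in m, from 0 to 0.0854. A call has exactly 10 rows; each row is the pose to reach, as a shift and turn from the pose commanded when the call began, along the tool's axes at that moment; what a row does not reach only later rows make up. A row lasts 1/8 s, in which the tool goes at most 62.5 mm and 10.7 degrees, less where a joint would pass 70% of its speed; a pose out of reach is approached as far as the arm can. A call with a gripper value outside its range is refused whole. The fingers move at their own pace and stop on an object; "grip_force" is the grip in N (left out, the last holds). Time passes only in rows, so rows that repeat a pose let the fingers close, or fill a call up. It gives the time, the measured TCP pose, the force and the opening at its end, in the units of the state.
- sense(): the state, without advancing time (a new reading comes with each control period).
- camera(name): name is "side" or "top" or "wrist"; returns a dict with "color" (384x512x3 uint8, red, green, blue), "fov_y" (degrees; the focal length in pixels is half the picture's height over the tangent of half this angle, whatever the lens; pixels are square), "cx", "cy" (the principal point, pixels), "k1" (the pictures are not rectified: a ray, as slopes to the right and down, at radius r is drawn at 1 + k1 r^2 times it, then the intrinsics apply), "R" (3x3) and "t" (3): a world point X has camera coordinates R X + t. Camera axes: x right, y down, z forward; pixel columns grow to the right and rows downward; lengths in m; the calibration is good to about 2 mm. A picture is of the moment at which its call begins. There is no depth.
- close_job(): hands the job in, once; it reports no verdict.
The state is a dict: "t": time; "joint_positions": joint angles; "joint_velocities": joint speeds; "tau": joint torques, N m; "eef_pos": TCP position; "orientation": TCP orientation; "force": force on the tool from outside, world axes, zero at the start; "moment": the same for the moment, N m; "opening": finger opening in m.
Only numpy, scipy, OpenCV 4.12 (cv2) and the standard library are available. Lean on these libraries where they do the work, as an engineer would, in place of code of your own. Each camera call takes 0.05 s, during which the arm holds its last target.

## Working session

There is one attempt and no reset: what is moved stays moved. The work goes in short steps, Python scripts to look and compute and a tool call to move; the robot and the scene stay as the last step left them, time stands still between calls to the robot, and variables do not carry over. Pictures are saved under pics/ and viewed, and the job is handed in when it is done.

Besides the shell and the picture viewer there is one more tool, called after "Call:" by a JSON object that holds its "op" and its "data". servo_tool: Moves the arm, as the interface text tells. Its arguments: {"type":"object","properties":{"series":{"type":"array"},"grip_force":{"type":"number"}},"required":["series"]}

```bash
mkdir -p pics
python3 - <<'E'
from plant import *
import cv2
s=sense();print({k:(v if not hasattr(v,'round') else v) for k,v in s.items()})
for n in ["side","top","wrist"]:
    c=camera(n);cv2.imwrite(f"pics/{n}0.png",c["color"][:,:,::-1]);print(n,{k:v for k,v in c.items() if k!="color"})
E
```

```text
{'t': 0.0, 'joint_positions': array([ 1.1145248 ,  0.42668646,  0.07387645,  1.60662232, -0.03408648,
        1.11081403, -0.06714681]), 'joint_velocities': array([ 0.00121772, -0.00100729,  0.00097469, -0.00121943, -0.00051781,
       -0.00014174,  0.00030492]), 'tau': array([-4.69706151e-05, -9.49831939e+01,  3.76116335e+00, -4.63537824e+01,
        1.92276423e-02,  9.78668308e-03,  4.80092979e-07]), 'eef_pos': array([ 0.203671  , -0.64311991,  0.24463498]), 'orientation': array([-6.16554417e-04,  9.88266598e-01,  1.52737447e-01, -1.52576925e-04]), 'force': array([ 0.27167546, -0.02031536,  0.83389366]), 'moment': array([ 0.0280476 , -0.00822768,  0.00254257]), 'opening': 0.08570200161128032}
side {'fov_y': 50.435890175831766, 'cx': 256.1804980842076, 'cy': 199.82020538497355, 'k1': 0.019238610057769428, 'R': array([[-0.91272923, -0.40854067,  0.00445703],
       [-0.25863514,  0.56930846, -0.78038179],
       [ 0.31628028, -0.71343002, -0.62528745]]), 't': array([0.5005699 , 0.18150377, 1.0595997 ])}
top {'fov_y': 54.77247710457319, 'cx': 256.9402496610635, 'cy': 190.95340951167398, 'k1': -0.05292896630014683, 'R': array([[-0.02084863, -0.99951341, -0.023201  ],
       [-0.98441602,  0.02457567, -0.17412967],
       [ 0.17461512,  0.01920907, -0.98444938]]), 't': array([0.03052477, 0.5355296 , 0.87239306])}
wrist {'fov_y': 63.34537302120189, 'cx': 256.08114201484585, 'cy': 197.99297980450245, 'k1': -0.058486116836551194, 'R': array([[ 0.30220013, -0.95324352, -0.00136461],
       [-0.91679078, -0.29103528,  0.27348332],
       [-0.26109336, -0.08139563, -0.96187578]]), 't': array([-0.67302559, -0.03531434,  0.37958675])}
```

View pics/top0.png

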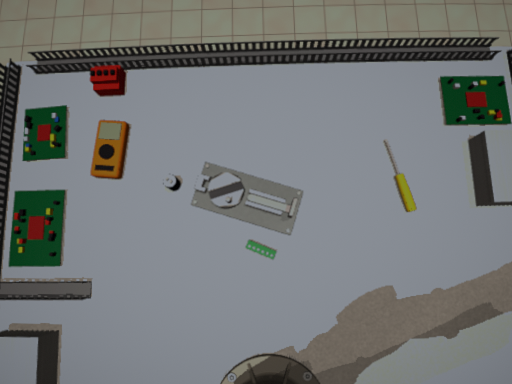

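View pics/side0.png

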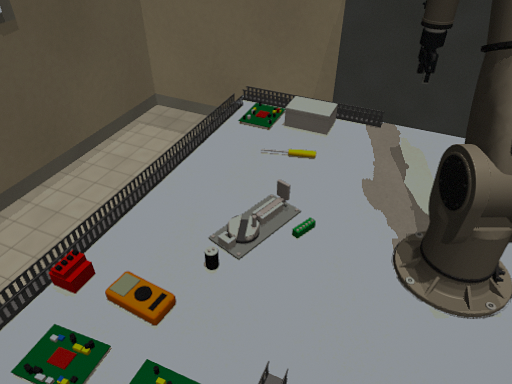

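Run:
```python
import cv2
a=cv2.imread("pics/top0.png")[155:240,180:310];cv2.imwrite("pics/top0z.png",cv2.resize(a,None,fx=6,fy=6,interpolation=cv2.INTER_CUBIC))
a=cv2.imread("pics/side0.png")[170:260,200:310];cv2.imwrite("pics/side0z.png",cv2.resize(a,None,fx=6,fy=6,interpolation=cv2.INTER_CUBIC))
```

```text
(no output)
```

View pics/top0z.png

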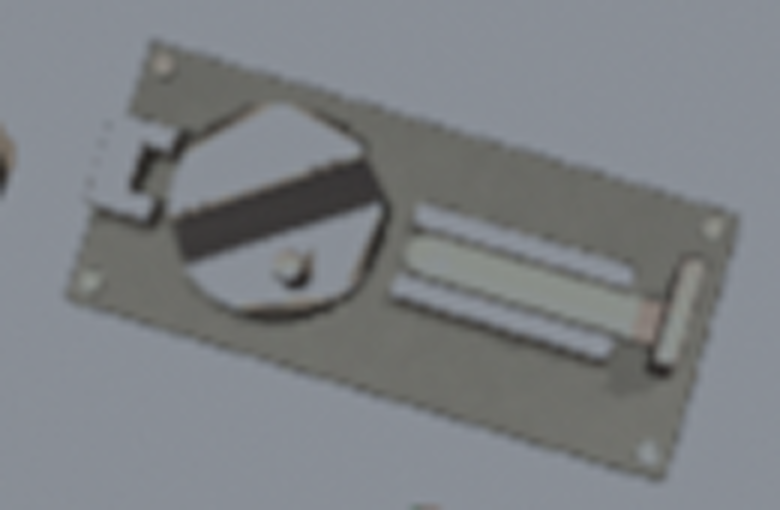

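View pics/side0z.png

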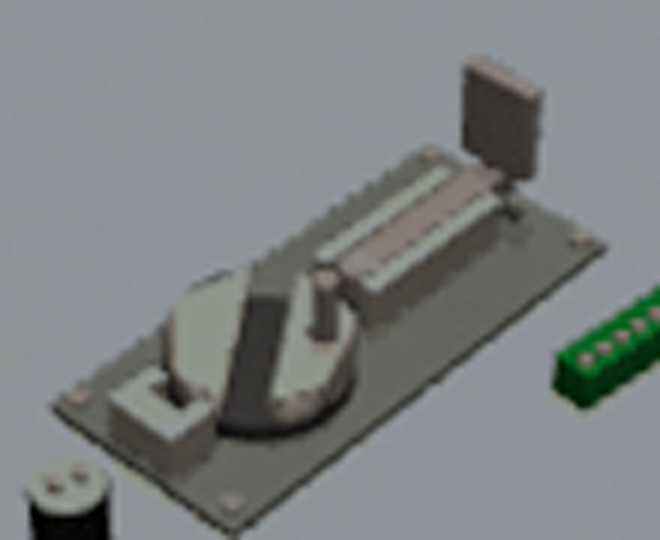

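```bash
cat > h.py <<'E'
import numpy as np,cv2
def K(c):
    f=192/np.tan(np.radians(c["fov_y"]/2)); return np.array([[f,0,c["cx"]],[0,f,c["cy"]],[0,0,1.]]),np.array([c["k1"],0,0,0,0.])
def ray(c,uv):
    k,d=K(c); p=cv2.undistortPointsIter(np.array(uv,float).reshape(-1,1,2),k,d,None,None,(3,50,1e-10)).reshape(-1,2)
    R=np.array(c["R"]);return -R.T@c["t"],np.c_[p,np.ones(len(p))]@R
def onz(c,uv,z):
    o,v=ray(c,uv); return o+v*((z-o[2])/v[:,2])[:,None]
def proj(c,X):
    k,d=K(c); return cv2.projectPoints(np.array(X,float).reshape(-1,1,3),cv2.Rodrigues(np.array(c["R"]))[0],np.array(c["t"],float),k,d)[0].reshape(-1,2)
def tri(cs,uvs):
    A=np.zeros((3,3));b=np.zeros(3)
    for c,uv in zip(cs,uvs):
        o,v=ray(c,[uv]);v=v[0]/np.linalg.norm(v[0]);P=np.eye(3)-np.outer(v,v);A+=P;b+=P@o
    return np.linalg.solve(A,b)
E
python3 - <<'E'
from plant import *
from h import *
np.set_printoptions(precision=4,suppress=True)
c=camera("top");s=camera("side")
def z2(p,o): return [(x/6-.42+o[0],y/6-.42+o[1]) for x,y in p]
P=onz(c,z2([(150,40),(740,213),(663,480),(68,298)],(180,155)),.008)
print(P,[np.linalg.norm(P[i]-P[(i+1)%4]) for i in range(4)])
Ps=onz(s,z2([(235,538),(52,408),(430,145),(607,245)],(200,170)),.008)
print(Ps,[np.linalg.norm(Ps[i]-Ps[(i+1)%4]) for i in range(4)])
for Q in (P,Ps[[0,1,2,3]]):
    print("center",Q.mean(0))
xa=(P[0]+P[3]-P[1]-P[2]);xa/=np.linalg.norm(xa);ya=np.array([-xa[1],xa[0],0])
print("yaw",np.degrees(np.arctan2(xa[1],xa[0])))
O=P.mean(0)+.055*xa
print("lockO",O)
pin=onz(c,z2([(292,263)],(180,155)),.072)[0];print("pin top",pin,"side",onz(s,z2([(327,278)],(200,170)),.072), "tri",tri([c,s],[z2([(292,263)],(180,155))[0],z2([(327,278)],(200,170))[0]]))
r=pin-O;print("pin lock",r@xa,r@ya,np.hypot(r@xa,r@ya),"a",np.arctan2(r@ya,r@xa)-np.pi/2)
sl=onz(c,z2([(275,210),(175,222),(362,160),(188,262),(383,200)],(180,155)),.036);print("slot",[( (q-O)@xa,(q-O)@ya) for q in sl])
dp=onz(c,z2([(692,258),(706,262),(670,368),(655,362)],(180,155)),.091);print("plate",[( (q-O)@xa,(q-O)@ya) for q in dp])
E
```

```text
[[ 0.6261  0.1556  0.008 ]
 [ 0.5424 -0.0999  0.008 ]
 [ 0.4287 -0.0626  0.008 ]
 [ 0.5124  0.1907  0.008 ]] [np.float64(0.2687938997565174), np.float64(0.11962259307879725), np.float64(0.26673690734766026), np.float64(0.11901773207239111)]
[[ 0.5098  0.1987  0.008 ]
 [ 0.6232  0.1602  0.008 ]
 [ 0.5394 -0.0967  0.008 ]
 [ 0.4269 -0.0577  0.008 ]] [np.float64(0.11969364069425203), np.float64(0.27025430795855343), np.float64(0.11897255852882087), np.float64(0.26946983579306877)]
center [0.5274 0.0459 0.008 ]
center [0.5248 0.0511 0.008 ]
yaw 71.7833801568106
lockO [0.5446 0.0982 0.008 ]
pin top [0.5152 0.0873 0.072 ] side [[0.5145 0.0907 0.072 ]] tri [0.5157 0.0876 0.0691]
pin lock -0.019503553182200983 0.02455144223226527 0.0313554126494167 a 0.6713141581141171
slot [(np.float64(-0.0006117716038956153), np.float64(0.0008541386728997816)), (np.float64(0.03818909688824003), np.float64(0.01790671511768612)), (np.float64(-0.02922877211486255), np.float64(-0.030130459328248385)), (np.float64(0.0276010300617125), np.float64(0.03248052447891973)), (np.float64(-0.04283180500190414), np.float64(-0.01633232517187321))]
plate [(np.float64(-0.17189990625580956), np.float64(-0.020467233261906984)), (np.float64(-0.1775798756930765), np.float64(-0.020525827498266085)), (np.float64(-0.17567212685118636), np.float64(0.0235824589181746)), (np.float64(-0.1694470267965829), np.float64(0.023020457061127424))]
```

```bash
cat >> h.py <<'E'
from scipy.spatial.transform import Rotation as Ro
def Rt(s): q=s["orientation"]; return Ro.from_quat([q[1],q[2],q[3],q[0]])
def shift(s,target,yawx=None):
    """tool-axes translation and rotvec(deg) to reach target with tool down, tool x at yawx deg"""
    R=Rt(s); tr=R.inv().apply(np.array(target)-s["eef_pos"])
    rv=None
    if yawx is not None:
        a=np.radians(yawx); X=np.array([np.cos(a),np.sin(a),0]);Z=np.array([0,0,-1.]);Y=np.cross(Z,X)
        rv=np.degrees((R.inv()*Ro.from_matrix(np.c_[X,Y,Z])).as_rotvec())
    return tr,rv
E
python3 - <<'E'
from plant import *
from h import *
s=sense()
for t in [(.51,.048,.26),(.42,-.3,.26)]: print(shift(s,t,71.8))
E
```

```text
(array([ 0.50069624, -0.56654229, -0.01468373]), array([-3.46410312e-02, -1.62220800e-02, -5.42206084e+01]))
(array([ 0.3097939 , -0.2619766 , -0.01487512]), array([-3.46410312e-02, -1.62220800e-02, -5.42206084e+01]))
```

Call:
{"op": "servo_tool", "data": {"series": [{"translation": [0.045, -0.038, -0.015], "delta_rot": [0, 0, -3], "claw": 0}, {"translation": [0.09, -0.076, -0.015], "delta_rot": [0, 0, -9], "claw": 0}, {"translation": [0.135, -0.114, -0.015], "delta_rot": [0, 0, -15], "claw": 0}, {"translation": [0.18, -0.152, -0.015], "delta_rot": [0, 0, -21], "claw": 0}, {"translation": [0.225, -0.19, -0.015], "delta_rot": [0, 0, -27], "claw": 0}, {"translation": [0.265, -0.23, -0.015], "delta_rot": [0, 0, -33], "claw": 0}, {"translation": [0.305, -0.265, -0.015], "delta_rot": [0, 0, -39], "claw": 0}, {"translation": [0.335, -0.305, -0.015], "delta_rot": [0, 0, -45], "claw": 0}, {"translation": [0.365, -0.345, -0.015], "delta_rot": [0, 0, -51], "claw": 0}, {"translation": [0.39, -0.385, -0.015], "delta_rot": [0, 0, -54.2], "claw": 0}]}}

```text
t: 1.5
eef_pos: [0.4598, -0.157, 0.2604]
orientation: [0.0, 0.809, 0.587, 0.0]
force: [-0.2, -0.6, 0.6]
opening: -0.0001
```

Run:
```python
from plant import *
from h import *
s=sense();print(s["t"],s["eef_pos"],s["orientation"],s["joint_positions"],s["opening"],s["force"])
print(shift(s,(.51,.048,.26),71.8))
```

```text
1.5 [ 0.45979026 -0.15699024  0.26044509] [1.25167804e-04 8.09318380e-01 5.87370178e-01 1.33717062e-04] [ 0.55046683  0.12233293 -0.38113558  1.98122418  0.05242447  1.04696495
 -0.16949503] -0.00013938370177481703 [-0.21744625 -0.64460427  0.61772641]
(array([ 0.21045682, -0.01580925,  0.00045401]), array([ 0.02060347, -0.0040017 ,  0.14122004]))
```

Call:
{"op": "servo_tool", "data": {"series": [{"translation": [0.04, -0.003, 0], "delta_rot": [0, 0, 0], "claw": 0}, {"translation": [0.085, -0.006, 0], "delta_rot": [0, 0, 0], "claw": 0}, {"translation": [0.13, -0.01, 0], "delta_rot": [0, 0, 0], "claw": 0}, {"translation": [0.17, -0.013, 0], "delta_rot": [0, 0, 0], "claw": 0}, {"translation": [0.195, -0.015, 0], "delta_rot": [0, 0, 0], "claw": 0}, {"translation": [0.21, -0.016, 0], "delta_rot": [0, 0, 0], "claw": 0}, {"translation": [0.21, -0.016, 0], "delta_rot": [0, 0, 0], "claw": 0}, {"translation": [0.21, -0.016, 0], "delta_rot": [0, 0, 0], "claw": 0}, {"translation": [0.21, -0.016, 0], "delta_rot": [0, 0, 0], "claw": 0}, {"translation": [0.21, -0.016, 0], "delta_rot": [0, 0, 0], "claw": 0}]}}

```text
t: 2.75
eef_pos: [0.5098, 0.0452, 0.2604]
orientation: [0.0, 0.81, 0.586, -0.0]
force: [-0.2, 0.6, 0.4]
opening: -0.0
```

Run:
```python
from plant import *
from h import *
import pickle
s=sense();print(s["t"],s["eef_pos"])
c=camera("wrist");pickle.dump(c,open("w1.pkl","wb"));cv2.imwrite("pics/w1.png",cv2.cvtColor(c["color"],cv2.COLOR_RGB2BGR))
```

```text
2.75 [0.50979558 0.0451839  0.2603843 ]
```

View pics/w1.png

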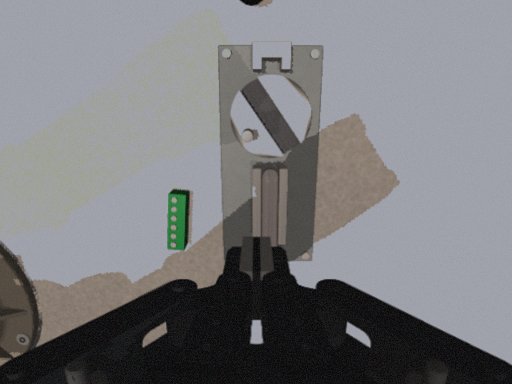

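Run:
```python
import cv2
a=cv2.imread("pics/w1.png")[40:175,210:330];cv2.imwrite("pics/w1z.png",cv2.resize(a,None,fx=4.4,fy=4.4,interpolation=cv2.INTER_CUBIC))
```

```text
(no output)
```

View pics/w1z.png

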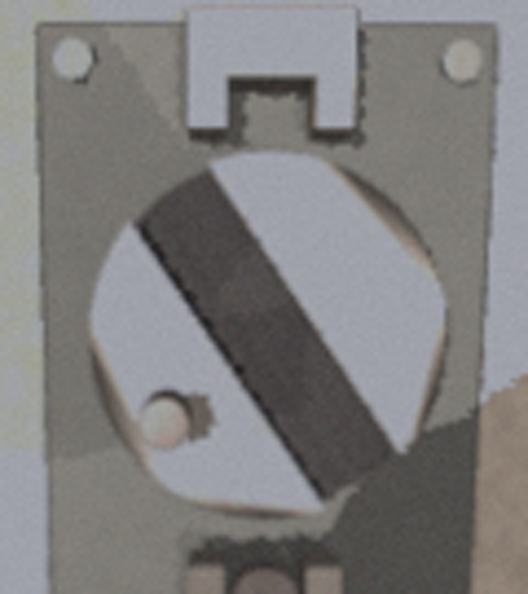

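Run:
```python
from h import *
import pickle
np.set_printoptions(precision=4,suppress=True)
c=pickle.load(open("w1.pkl","rb"))
zz=lambda p:[(x/4.4-.39+210,y/4.4-.39+40) for x,y in p]
k=onz(c,zz([(190,130),(357,130),(188,8),(358,8)]),.036)
ctr=onz(c,zz([(268,333)]),.036)[0]
km=(k[0]+k[1])/2;kb=(k[2]+k[3])/2
print("keeper",k,np.linalg.norm(k[0]-k[1]),"front mid",km,"back",kb,np.linalg.norm(km-kb))
print("disc",ctr,"to km",np.linalg.norm(km-ctr))
pc=onz(c,zz([(38,22),(497,22)]),.008);print("platecorners",pc,np.linalg.norm(pc[0]-pc[1]))
yv=pc[0]-pc[1];print("yaw from plate",np.degrees(np.arctan2(yv[1],yv[0]))-90)
d=(km+kb)/2-ctr;print("yaw keeper-disc",np.degrees(np.arctan2(d[1],d[0])))
for yaw in (71.8,):
    a=np.radians(yaw);xa=np.array([np.cos(a),np.sin(a),0]);ya=np.array([-xa[1],xa[0],0])
    pin=onz(c,zz([(165,420)]),.072)[0];r=pin-ctr
    print("pin",pin,r@xa,r@ya,np.hypot(r@xa,r@ya),np.arctan2(r@ya,r@xa)-np.pi/2)
    O2=(pc[0]+pc[1])/2-.08*xa;print("O from plate",O2)
    O3=km-.05*xa;print("O from keeper",O3)
sl=onz(c,zz([(133,228),(325,500),(210,170),(405,455)]),.036)
for i in (0,2):
    d=sl[i]-sl[i+1];print("slot ang rel",np.degrees(np.arctan2(d[1],d[0]))-71.8)
```

```text
keeper [[0.5418 0.1537 0.036 ]
 [0.5803 0.1411 0.036 ]
 [0.5501 0.18   0.036 ]
 [0.5886 0.1675 0.036 ]] 0.04050651128472199 front mid [0.5611 0.1474 0.036 ] back [0.5693 0.1738 0.036 ] 0.027630187189427755
disc [0.5452 0.102  0.036 ] to km 0.04811214872352604
platecorners [[0.5138 0.1944 0.008 ]
 [0.6264 0.1576 0.008 ]] 0.11837245912282116
yaw from plate 71.89631323181078
yaw keeper-disc 71.16405465518213
pin [0.5156 0.092  0.072 ] -0.018732369565712982 0.025003237156688004 0.031242015585746602 0.6429874850130286
O from plate [0.5451 0.1    0.008 ]
O from keeper [0.5455 0.0999 0.036 ]
slot ang rel 35.90113489094054
slot ang rel 35.84339334822786
```

```bash
cat >> h.py <<'E'
O=np.array([.545,.100]);YAW=71.8;_a=np.radians(YAW);XA=np.array([np.cos(_a),np.sin(_a)]);YA=np.array([-XA[1],XA[0]])
def W(x,y,z): p=O+x*XA+y*YA; return np.array([p[0],p[1],z])
def L(p): d=np.array(p[:2])-O; return np.array([d@XA,d@YA])
E
python3 - <<'E'
from plant import *
from h import *
s=sense();print(L(s["eef_pos"]))
for t in [(-.048,.025,.062),(-.017,.025,.062)]: print(shift(s,W(*t),71.8))
E
```

```text
[-0.06294091  0.01632268]
(array([ 0.01493693, -0.0087167 ,  0.19837878]), array([ 0.00632903,  0.00178698, -0.0669861 ]))
(array([ 0.04593691, -0.00875294,  0.19837782]), array([ 0.00632903,  0.00178698, -0.0669861 ]))
```

Call:
{"op": "servo_tool", "data": {"series": [{"translation": [0.015, -0.009, 0.03], "delta_rot": [0, 0, 0], "claw": 0}, {"translation": [0.015, -0.009, 0.07], "delta_rot": [0, 0, 0], "claw": 0}, {"translation": [0.015, -0.009, 0.11], "delta_rot": [0, 0, 0], "claw": 0}, {"translation": [0.015, -0.009, 0.145], "delta_rot": [0, 0, 0], "claw": 0}, {"translation": [0.015, -0.009, 0.17], "delta_rot": [0, 0, 0], "claw": 0}, {"translation": [0.015, -0.009, 0.185], "delta_rot": [0, 0, 0], "claw": 0}, {"translation": [0.015, -0.009, 0.194], "delta_rot": [0, 0, 0], "claw": 0}, {"translation": [0.015, -0.009, 0.198], "delta_rot": [0, 0, 0], "claw": 0}, {"translation": [0.015, -0.009, 0.198], "delta_rot": [0, 0, 0], "claw": 0}, {"translation": [0.015, -0.009, 0.198], "delta_rot": [0, 0, 0], "claw": 0}]}}

```text
t: 4.05
eef_pos: [0.5064, 0.0629, 0.0629]
orientation: [0.0, 0.81, 0.586, 0.0]
force: [-0.7, 0.1, 0.8]
opening: -0.0
```

```bash
cat > look.py <<'E'
import sys,pickle
from plant import *
from h import *
n=sys.argv[1];s=sense();print(s["t"],s["eef_pos"],"lock",L(s["eef_pos"]),s["force"])
out=[]
for v,(y0,y1,x0,x1) in {"side":(170,260,200,310),"top":(155,240,180,310)}.items():
    c=camera(v);pickle.dump(c,open(f"{v}{n}.pkl","wb"));a=c["color"][y0:y1,x0:x1,::-1]
    out.append(cv2.resize(a,None,fx=6,fy=6,interpolation=cv2.INTER_CUBIC));cv2.imwrite(f"pics/{v}{n}z.png",out[-1])
E
python3 look.py 2
```

```text
4.05 [0.50635787 0.06293312 0.06292861] lock [-0.04728178  0.02513166] [-0.72876687  0.09934016  0.7666304 ]
```

View pics/side2z.png

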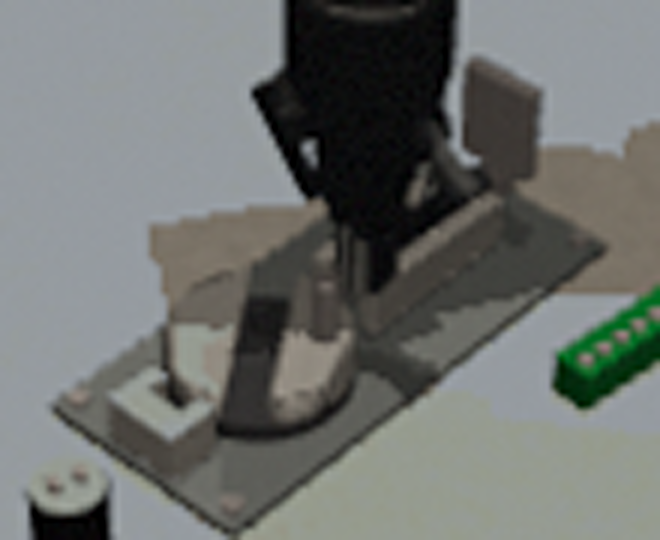

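View pics/top2z.png

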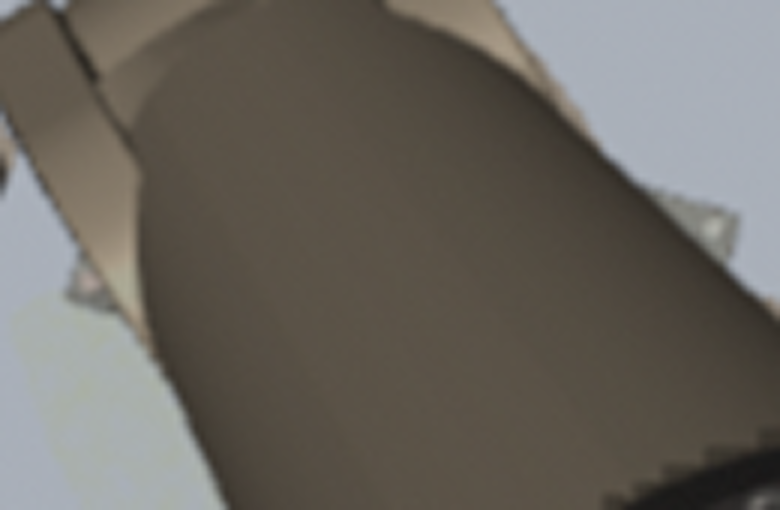

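Call:
{"op": "servo_tool", "data": {"series": [{"translation": [0.004, 0, 0], "delta_rot": [0, 0, 0], "claw": 0}, {"translation": [0.008, 0, 0], "delta_rot": [0, 0, 0], "claw": 0}, {"translation": [0.012, 0, 0], "delta_rot": [0, 0, 0], "claw": 0}, {"translation": [0.016, 0, 0], "delta_rot": [0, 0, 0], "claw": 0}, {"translation": [0.019, 0, 0], "delta_rot": [0, 0, 0], "claw": 0}, {"translation": [0.022, 0, 0], "delta_rot": [0, 0, 0], "claw": 0}, {"translation": [0.025, 0, 0], "delta_rot": [0, 0, 0], "claw": 0}, {"translation": [0.028, 0, 0], "delta_rot": [0, 0, 0], "claw": 0}, {"translation": [0.028, 0, 0], "delta_rot": [0, 0, 0], "claw": 0}, {"translation": [0.028, 0, 0], "delta_rot": [0, 0, 0], "claw": 0}]}}

```text
t: 5.4
eef_pos: [0.5152, 0.0898, 0.0625]
orientation: [0.0, 0.81, 0.586, 0.001]
force: [-0.5, -0.5, 0.4]
opening: 0.0003
```

```bash
python3 look.py 3
python3 - <<'E'
from plant import *
import cv2
c=camera("wrist")["color"][:,:,::-1];cv2.imwrite("pics/w3.png",c)
E
```

```text
5.4 [0.51520345 0.08975483 0.06251521] lock [-0.01903913  0.02510597] [-0.47958343 -0.47527969  0.41206881]
```

View pics/side3z.png

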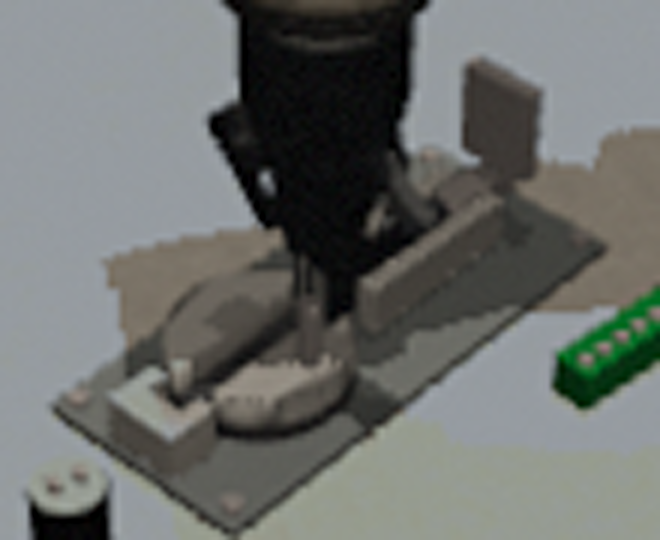

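View pics/w3.png

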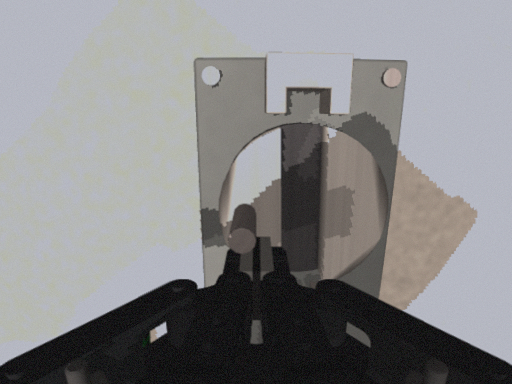

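Run:
```python
from plant import *
from h import *
import pickle
c=camera("wrist");pickle.dump(c,open("w3.pkl","wb"))
a=c["color"][100:300,210:400,::-1].astype(float)*1.8
cv2.imwrite("pics/w3z.png",cv2.resize(np.clip(a,0,255).astype(np.uint8),None,fx=3,fy=3,interpolation=cv2.INTER_CUBIC))
```

```text
(no output)
```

View pics/w3z.png

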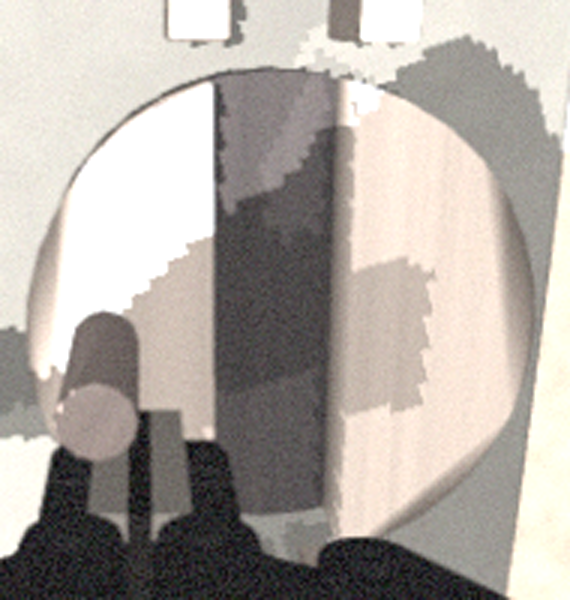

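Run:
```python
from h import *
import pickle
c=pickle.load(open("w3.pkl","rb"))
p=onz(c,[(x/3-.33+210,y/3-.33+100) for x,y in [(213,85),(215,435),(350,85),(338,530),(328,130),(322,500),(98,422)]],.036)
for i in (0,2): d=p[i]-p[i+1];print(np.degrees(np.arctan2(d[1],d[0]))-71.8)
print([L(q) for q in p])
q=onz(c,[(98/3+209.67,422/3+99.67)],.072)[0];r=L(q);print(r,np.arctan2(r[1],r[0])-np.pi/2)
```

```text
1.5405884724366388
1.9707983094462946
[array([0.04306085, 0.01339386]), array([-0.01905074,  0.01172338]), array([ 0.04314299, -0.00910376]), array([-0.03861781, -0.01191719]), array([ 0.03579445, -0.00584656]), array([-0.03229712, -0.00852202]), array([-0.01646679,  0.03291828])]
[-0.00072843  0.03124957] 0.023305794031604155
```

Call:
{"op": "servo_tool", "data": {"series": [{"translation": [0.001, 0, 0], "delta_rot": [0, 0, 0], "claw": 0}, {"translation": [0.001, 0, 0], "delta_rot": [0, 0, 0], "claw": 0}, {"translation": [-0.006, 0, 0], "delta_rot": [0, 0, 0], "claw": 0}, {"translation": [-0.015, 0, -0.01], "delta_rot": [0, 0, 0], "claw": 0}, {"translation": [-0.02, 0, -0.045], "delta_rot": [0, 0, 0], "claw": 0}, {"translation": [-0.025, 0.003, -0.085], "delta_rot": [0, 0, 0], "claw": 0}, {"translation": [-0.07, 0.012, -0.09], "delta_rot": [0, 0, 0], "claw": 0}, {"translation": [-0.125, 0.02, -0.09], "delta_rot": [0, 0, 0], "claw": 0}, {"translation": [-0.17, 0.025, -0.09], "delta_rot": [0, 0, 0], "claw": 0}, {"translation": [-0.185, 0.025, -0.09], "delta_rot": [0, 0, 0], "claw": 0}]}}

```text
t: 6.85
eef_pos: [0.4796, -0.0972, 0.1529]
orientation: [0.0, 0.811, 0.585, -0.0]
force: [-0.8, 0.9, -0.2]
opening: -0.0001
```

```bash
python3 look.py 4
python3 - <<'E'
from plant import *
from h import *
import cv2,pickle
c=camera("wrist");pickle.dump(c,open("w4.pkl","wb"));cv2.imwrite("pics/w4.png",c["color"][:,:,::-1])
s=sense();print(shift(s,W(-.203,0,.062),71.8))
E
```

```text
6.85 [ 0.47960803 -0.09723569  0.15290596] lock [-0.20779259  0.00051695] [-0.81209547  0.90838195 -0.20816514]
(array([0.00150436, 0.00053503, 0.09074892]), array([ 0.02592003, -0.01273862, -0.08162544]))
```

View pics/side4z.png

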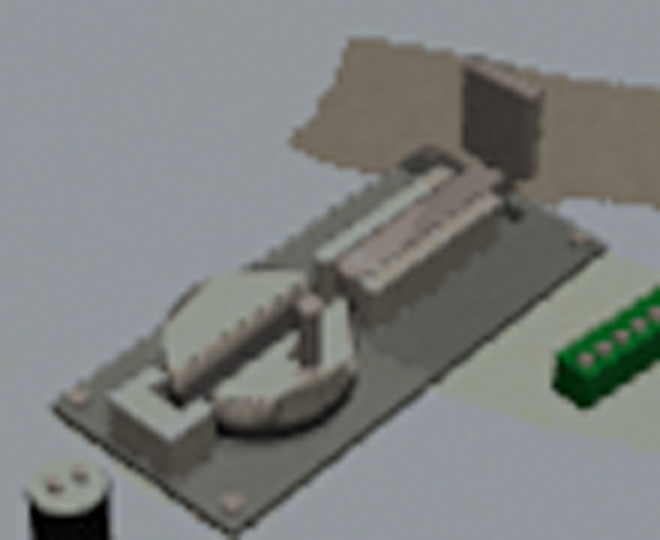

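View pics/w4.png

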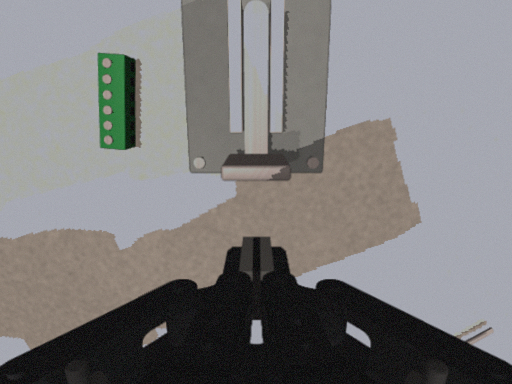

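Run:
```python
from plant import *
from h import *
import pickle
c=pickle.load(open("w4.pkl","rb"))
print([L(q) for q in onz(c,[(222,167),(290,167),(223,180),(289,180)],.091)])
s=sense();print(L(s["eef_pos"]))
```

```text
[array([-0.16951191,  0.02193418]), array([-0.16964741, -0.02029785]), array([-0.17777595,  0.02156992]), array([-0.17791132, -0.01988329])]
[-0.20452374  0.00057824]
```

Call:
{"op": "servo_tool", "data": {"series": [{"translation": [0, 0, 0.02], "delta_rot": [0, 0, 0], "claw": 0}, {"translation": [0, 0, 0.045], "delta_rot": [0, 0, 0], "claw": 0}, {"translation": [0, 0, 0.065], "delta_rot": [0, 0, 0], "claw": 0}, {"translation": [0, 0, 0.08], "delta_rot": [0, 0, 0], "claw": 0}, {"translation": [0, 0, 0.087], "delta_rot": [0, 0, 0], "claw": 0}, {"translation": [0, 0, 0.09], "delta_rot": [0, 0, 0], "claw": 0}, {"translation": [0, 0, 0.09], "delta_rot": [0, 0, 0], "claw": 0}, {"translation": [0, 0, 0.09], "delta_rot": [0, 0, 0], "claw": 0}, {"translation": [0, 0, 0.09], "delta_rot": [0, 0, 0], "claw": 0}, {"translation": [0, 0, 0.09], "delta_rot": [0, 0, 0], "claw": 0}]}}

```text
t: 8.25
eef_pos: [0.4807, -0.0942, 0.0625]
orientation: [0.0, 0.81, 0.586, 0.0]
force: [-0.9, 0.3, 0.5]
opening: -0.0
```

```bash
python3 look.py 5
```

```text
8.25 [ 0.48072111 -0.09418835  0.06252461] lock [-0.20455005  0.00041134] [-0.86318133  0.28529162  0.54030657]
```

View pics/side5z.png

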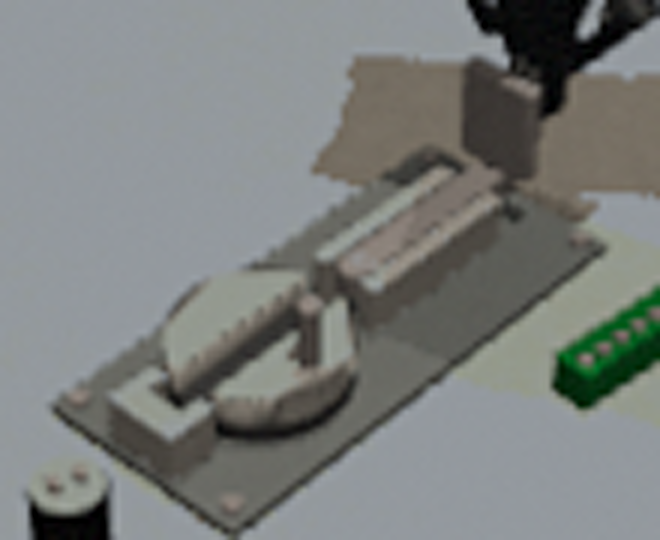

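Call:
{"op": "servo_tool", "data": {"series": [{"translation": [0.005, 0, 0], "delta_rot": [0, 0, 0], "claw": 0}, {"translation": [0.01, 0, 0], "delta_rot": [0, 0, 0], "claw": 0}, {"translation": [0.015, 0, 0], "delta_rot": [0, 0, 0], "claw": 0}, {"translation": [0.02, 0, 0], "delta_rot": [0, 0, 0], "claw": 0}, {"translation": [0.024, 0, 0], "delta_rot": [0, 0, 0], "claw": 0}, {"translation": [0.028, 0, 0], "delta_rot": [0, 0, 0], "claw": 0}, {"translation": [0.032, 0, 0], "delta_rot": [0, 0, 0], "claw": 0}, {"translation": [0.037, 0, 0], "delta_rot": [0, 0, 0], "claw": 0}, {"translation": [0.042, 0, 0], "delta_rot": [0, 0, 0], "claw": 0}, {"translation": [0.046, 0, 0], "delta_rot": [0, 0, 0], "claw": 0}]}}

```text
t: 9.6
eef_pos: [0.4952, -0.05, 0.0623]
orientation: [-0.0, 0.81, 0.586, 0.0]
force: [-0.2, -2.0, 0.2]
opening: 0.0002
```

```bash
python3 look.py 6
```

```text
9.6 [ 0.49516199 -0.05000352  0.06234123] lock [-0.1580653   0.00049338] [-0.20859269 -2.0177375   0.20490749]
```

View pics/side6z.png

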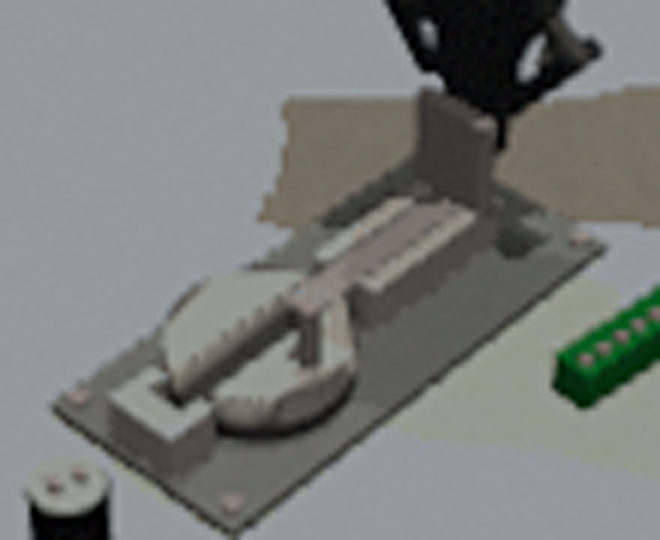

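Call:
{"op": "servo_tool", "data": {"series": [{"translation": [0.008, 0, 0], "delta_rot": [0, 0, 0], "claw": 0}, {"translation": [0.017, 0, 0], "delta_rot": [0, 0, 0], "claw": 0}, {"translation": [0.026, 0, 0], "delta_rot": [0, 0, 0], "claw": 0}, {"translation": [0.035, 0, 0], "delta_rot": [0, 0, 0], "claw": 0}, {"translation": [0.044, 0, 0], "delta_rot": [0, 0, 0], "claw": 0}, {"translation": [0.053, 0, 0], "delta_rot": [0, 0, 0], "claw": 0}, {"translation": [0.062, 0, 0], "delta_rot": [0, 0, 0], "claw": 0}, {"translation": [0.07, 0, 0], "delta_rot": [0, 0, 0], "claw": 0}, {"translation": [0.076, 0, 0], "delta_rot": [0, 0, 0], "claw": 0}, {"translation": [0.08, 0, 0], "delta_rot": [0, 0, 0], "claw": 0}]}}

```text
t: 10.95
eef_pos: [0.5201, 0.026, 0.0623]
orientation: [-0.0, 0.81, 0.586, -0.0]
force: [0.2, -2.3, -0.2]
opening: -0.0
```

```bash
python3 look.py 7
```

```text
10.95 [0.52010742 0.02598982 0.0623067 ] lock [-0.07808242  0.00053129] [ 0.18421295 -2.26744318 -0.20747799]
```

View pics/side7z.png

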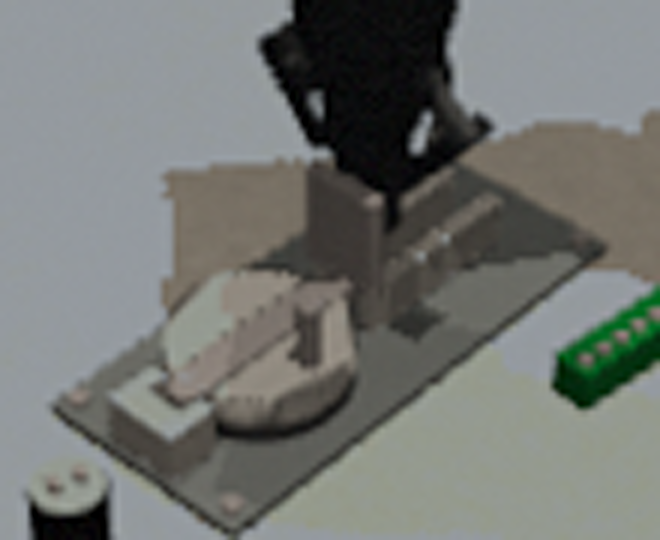

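Call:
{"op": "servo_tool", "data": {"series": [{"translation": [0.001, 0, 0], "delta_rot": [0, 0, 0], "claw": 0}, {"translation": [0.002, 0, 0], "delta_rot": [0, 0, 0], "claw": 0}, {"translation": [0.003, 0, 0], "delta_rot": [0, 0, 0], "claw": 0}, {"translation": [0.004, 0, 0], "delta_rot": [0, 0, 0], "claw": 0}, {"translation": [0.005, 0, 0], "delta_rot": [0, 0, 0], "claw": 0}, {"translation": [0.0055, 0, 0], "delta_rot": [0, 0, 0], "claw": 0}, {"translation": [0.006, 0, 0], "delta_rot": [0, 0, 0], "claw": 0}, {"translation": [0.0065, 0, 0], "delta_rot": [0, 0, 0], "claw": 0}, {"translation": [0.007, 0, 0], "delta_rot": [0, 0, 0], "claw": 0}, {"translation": [0.007, 0, 0], "delta_rot": [0, 0, 0], "claw": 0}]}}

```text
t: 12.3
eef_pos: [0.5214, 0.0299, 0.0621]
orientation: [0.0, 0.811, 0.585, -0.002]
force: [-5.1, -15.9, 4.9]
opening: 0.0002
```

```bash
python3 look.py 8;  python3 - <<'E'
from plant import *
from h import *
import pickle
c=camera("wrist");pickle.dump(c,open("w8.pkl","wb"));cv2.imwrite("pics/w8.png",c["color"][:,:,::-1])
E
```

```text
12.3 [0.5213606  0.02992729 0.06208006] lock [-0.07395053  0.00057061] [ -5.08415043 -15.92131458   4.89707415]
```

View pics/side8z.png

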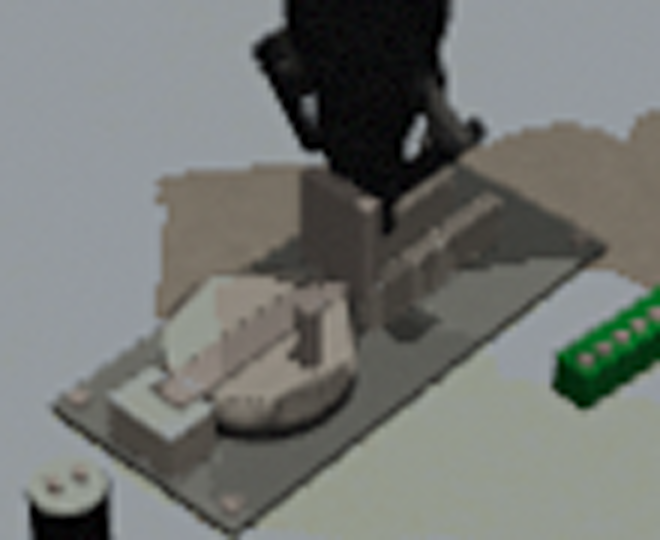

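View pics/w8.png

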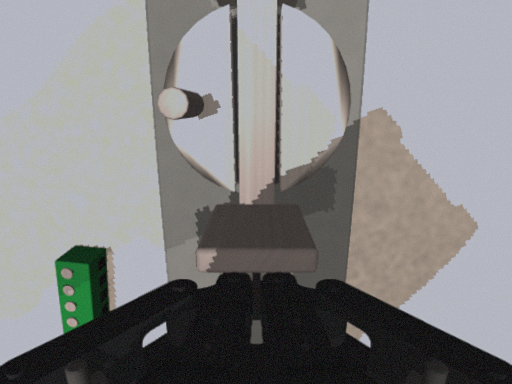

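Call:
{"op": "servo_tool", "data": {"series": [{"translation": [0.0005, 0, 0], "delta_rot": [0, 0, 0], "claw": 0}, {"translation": [0.001, 0, 0], "delta_rot": [0, 0, 0], "claw": 0}, {"translation": [0.0015, 0, 0], "delta_rot": [0, 0, 0], "claw": 0}, {"translation": [0.002, 0, 0], "delta_rot": [0, 0, 0], "claw": 0}, {"translation": [0.002, 0, 0], "delta_rot": [0, 0, 0], "claw": 0}, {"translation": [0.002, 0, 0], "delta_rot": [0, 0, 0], "claw": 0}, {"translation": [0.002, 0, 0], "delta_rot": [0, 0, 0], "claw": 0}, {"translation": [0.002, 0, 0], "delta_rot": [0, 0, 0], "claw": 0}, {"translation": [0.002, 0, 0], "delta_rot": [0, 0, 0], "claw": 0}, {"translation": [0.002, 0, 0], "delta_rot": [0, 0, 0], "claw": 0}]}}

```text
t: 13.7
eef_pos: [0.5214, 0.0303, 0.062]
orientation: [0.001, 0.811, 0.585, -0.003]
force: [-8.4, -24.4, 8.5]
opening: -0.0002
```

Call:
{"op": "servo_tool", "data": {"series": [{"translation": [-0.004, 0, 0], "delta_rot": [0, 0, 0], "claw": 0}, {"translation": [-0.012, 0, 0], "delta_rot": [0, 0, 0], "claw": 0}, {"translation": [-0.025, 0, 0], "delta_rot": [0, 0, 0], "claw": 0}, {"translation": [-0.035, 0, -0.01], "delta_rot": [0, 0, 0], "claw": 0}, {"translation": [-0.04, 0, -0.04], "delta_rot": [0, 0, 0], "claw": 0}, {"translation": [-0.045, 0, -0.08], "delta_rot": [0, 0, 0], "claw": 0}, {"translation": [-0.045, 0, -0.12], "delta_rot": [0, 0, 0], "claw": 0}, {"translation": [-0.045, 0, -0.16], "delta_rot": [0, 0, 0], "claw": 0}, {"translation": [-0.045, 0, -0.19], "delta_rot": [0, 0, 0], "claw": 0}, {"translation": [-0.045, 0, -0.2], "delta_rot": [0, 0, 0], "claw": 0}]}}

```text
t: 14.95
eef_pos: [0.5092, -0.0089, 0.2647]
orientation: [0.001, 0.81, 0.586, 0.001]
force: [-0.8, -0.5, -0.1]
opening: 0.0004
```

```bash
python3 look.py 9;  python3 - <<'E'
from plant import *
from h import *
import pickle
c=camera("wrist");pickle.dump(c,open("w9.pkl","wb"));cv2.imwrite("pics/w9.png",cv2.resize(c["color"][20:220,180:360,::-1],None,fx=3,fy=3,interpolation=cv2.INTER_CUBIC))
E
```

```text
14.95 [ 0.50920298 -0.00887829  0.2646642 ] lock [-1.14611988e-01 -3.23752333e-07] [-0.7626127  -0.54320651 -0.10918359]
```

View pics/side9z.png

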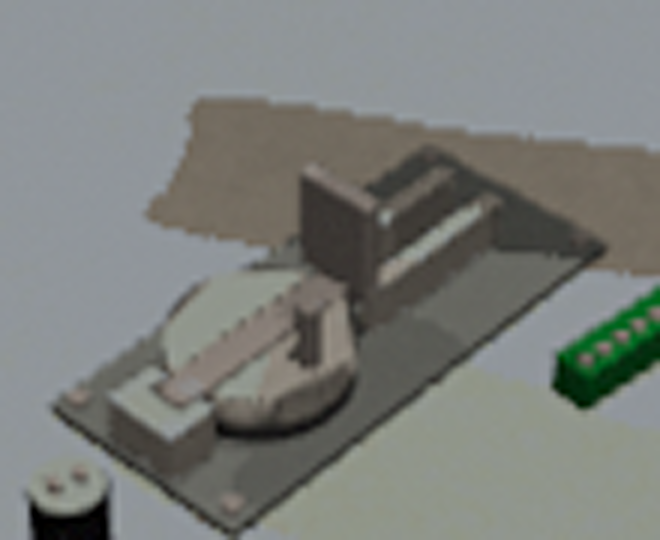

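View pics/w9.png

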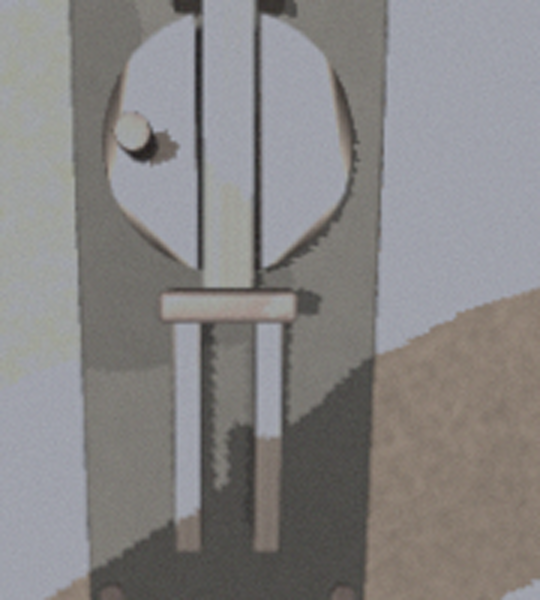

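Run:
```python
from h import *
import pickle
c=pickle.load(open("w9.pkl","rb"))
g=lambda z,*p:[L(q).round(4) for q in onz(c,[(x/3-.33+180,y/3-.33+20) for x,y in p],z)]
print(g(.091,(161,321),(294,321),(161,293),(294,292)))
print("rails back",g(.036,(187,551),(266,551)),"disc x",g(.036,(230,14)))
# full scene check
from plant import *
t=camera("top");cv2.imwrite("pics/top9.png",t["color"][:,:,::-1]);s=pickle.load(open("side9.pkl","rb"));cv2.imwrite("pics/side9.png",s["color"][:,:,::-1])
print("rear", L(onz(s,[(383/6-.42+200,205/6-.42+170)],.091)[0]))
```

```text
[array([-0.0592,  0.0217]), array([-0.0592, -0.0204]), array([-0.0506,  0.0215]), array([-0.0503, -0.0202])]
rails back [array([-0.1518,  0.0169]), array([-0.1519, -0.0147])] disc x [array([ 0.0434, -0.0004])]
rear [-0.05727433  0.02528152]
```

View pics/side9.png

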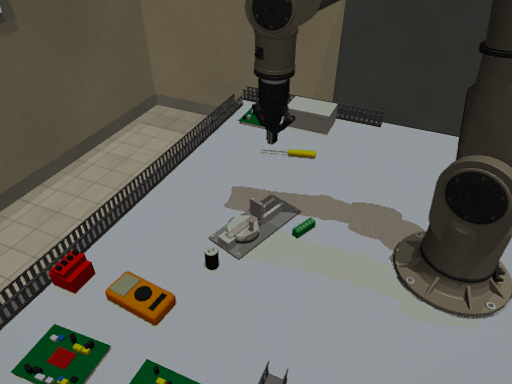

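The push plate's rear face is at about -59 mm, against about -60 mm expected when home. The other items look unmoved in the side view, and the gripper is clear, so I'm handing it in.

```bash
python3 -c "
from plant import *
print(sense()['force'],close_job())"
```

```text
the job is handed in; nothing more can be done
[ 0.81582552 -0.1440112   0.07343006] None
```

The bolt is fully home in the keeper, and the job was handed in at about 15 s of the 58 s allowed; no verdict came back.

**What I did:** with the closed fingertips I pushed the pin round from about 0.64 rad, and the wrist view then showed about 0.02 rad. I gave it a 1 mm nudge to finish, then pushed the bolt by the lower part of its upright plate, through the slot and against its stop.

**Last checks:**
- **Slot:** after the nudge it looked in line with the bolt in the side and wrist views. I did not measure the angle again. The bolt then passed through the disc with only about 2 N of force.
- **Bolt:** at the stop the force rose to about 27 N and the tool moved only about 0.4 mm for another 2 mm commanded. After I backed off, the wrist camera put the plate's rear face at -59 mm along the lock, against about -60 mm expected for home.
- **Scene:** the gripper was clear of everything, with about zero force. The meter, capacitor, terminal strip and screwdriver looked unmoved in the side view; I compared this by eye, not by measurement.

**Disagreements:** the top and side cameras differed by about 3–5 mm on the lock's position, so I used the wrist camera's figures. The bolt also stopped about 3 mm before the tool position I had predicted, though the wrist view agrees that it is home. A rough check from the side camera put the plate's rear face at -57 mm.

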